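Tip up and take off the flush lid of the tea box under the shelf

ROBOT

A 6-joint arm with a two-finger parallel gripper is mounted at the origin on the work surface. World frame = base frame: x ahead of the robot, y to its left, z up, the work surface at z = 0. Lengths are in m, angles in rad, forces in N, time in s.
With the tool pointing down it reaches from about 0.25 to 0.775 m from the base axis. Payload 4 kg.
Tool frame: the origin (TCP) lies midway between the tips of the shut fingers; the grasp point (between the pads) lies 19 mm behind it; z points along the fingers, y is the line along which they close (so a half turn about z gives the same grasp; the last joint's range is limited). The gripper opens to 94 mm and grips with 3 to 60 N. Pads are 16 mm wide; open, the fingers measure 119 mm over their backs; the gripper's body (75 mm by 177 mm) begins 78 mm behind the grasp point.
Start: joints at [-1.224, 0.087, 1.371, -0, 1.684, -0.103], TCP at [0.239, -0.495, 0.206] pointing down, gripper open.
Joint ranges: [-3.1, 3.1], [-0.76, 2.03], [0.27, 2.55], [-1.08, 4.22], [0.17, 2.65], [-2.57, 2.57]. Speed limits (rad/s): [2.79, 2.79, 3.14, 3.14, 3.14, 3.14].

INTERFACE

Orientations are given as [roll, pitch, yaw] about the fixed x, y, z axes, in that order (R = Rz(yaw) Ry(pitch) Rx(roll)).
In Python, from bench import r, eyes gives the robot as it stands.
- The arm moves only by the shell command python3 -m pendant 'ROWS'. ROWS is JSON, one flat list of numbers, 7 for each row, row after row: the shift along the world's x, y, z scaled (see below), then the turn, a rotation vector about the world's x, y, z scaled (see below), then the opening, from 0 (shut) to 1 (fully open). In form: [tx, ty, tz, wx, wy, wz, jaw, tx, ty, tz, wx, wy, wz, jaw, ...]. A call has 1 to 10 rows; each row is the pose to reach, as a shift and turn from the pose commanded when the call began; what a row does not reach only later rows make up. The controller multiplies each number of a shift by 0.4 m and each number of a turn by 45 degrees. A row lasts 1/12 s, in which the tool goes at most 41.7 mm and 7.16 degrees, less where a joint would pass 70% of its speed; a pose out of reach is approached as far as the arm can. A call with a number of a shift or a turn outside -1 to 1 is refused whole. A call with a gripper value outside its range is refused whole. The fingers move at their own pace and stop on an object; the grip force is fixed at half the most. Time passes only in rows, so rows that repeat a pose let the fingers close. It gives the time, the measured TCP pose, the force, the opening and the grip force at its end, in the units of the state.
- r.observe(): the state, without advancing time (a new reading comes with each control period).
- eyes.capture(name): name is "scene" or "top" or "wrist"; returns (picture, depth): 420x560x3 uint8, red, green, blue; 420x560 float32, m along the optical axis (not along the pixel's ray), 0 where there is no reading.
- eyes.camera_params(name): a dict with "mtx" (3x3 intrinsics, pixels), "R" (3x3) and "t" (3): a world point X has camera coordinates R X + t; the wrist camera has in their place "mount" (4x4, takes a point from camera to tool coordinates, whose origin is the TCP and whose axes are the flange's). Camera axes: x right, y down, z forward; pixel columns grow to the right and rows downward; lengths in m; the calibration is good to about 2 mm. A picture is of the moment at which its call begins: read the wrist's pose just before it. camera_params takes no time and is no camera call.
- r.close_job(): hands the job in; it is judged then, once.
Trained networks look in the newest picture that a camera, given by its name, has taken for a name from the list of things; names that differ only in an ending like _2 or _b are one class to them, and where a whole thing is asked for, a point or a joint stands for the part that bears it (a point fixed in the world has none). Each returns a list of dicts, best first, with "p" (0 to 1); they miss things now and then, are a little off and sometimes report something else, mostly with a low value. They report only what shows in the picture. A call takes as long as a camera call. They do not tell look-alikes from the thing itself.
- eyes.recognise(query, camera): "pixel" ([row, column] in pixels, amid what is visible of it).
The state is a dict: "time": time; "joint_positions": joint angles; "joint_vel": joint speeds; "tau": joint torques, N m; "position": TCP position; "eef_rot": TCP orientation; "force": force on the tool from outside, world axes, zero at the start; "ft_torque": the same for the moment, N m; "opening": finger opening in m; "gripper_force": force on a finger pad.
Only numpy, scipy, OpenCV 4.12 (cv2) and the standard library are available. Lean on these libraries where they do the work, as an engineer would, in place of code of your own. Each camera call takes 0.05 s, during which the arm holds its last target. There are 200 camera calls.

TASK

The tea box half under the wire shelf is to be refilled. Press down the back end of its flush lid, under the shelf, so that the front end tips up; then take the lid by the raised end, draw it out from under the shelf and lay it right way up, well on the serving board, without dropping it. Leave everything else standing where it is.

Things in the scene. Friction and masses are not known exactly. Their poses are not given: they have to be found in the camera images.
- box: Open bamboo tea box, light wood, fixed, 175 mm long (x), 78 wide (y), 100 high. Origin on the counter under the middle of the closed lid; x points to its back end, under the shelf. Outside it runs from x = -85 to +90 mm; walls 8 mm, opening 62 mm wide. Inside are a ledge under the lid's front end, a saddled crossbar at x = 4 mm and, at the back, a stop 53 mm above the counter.
- lid: Loose flat lid of darker wood, 0.1 kg, 150 mm long (x, to the back), 58 wide (y), 12 thick, no knob; its top lies flush with the box's rim, 100 mm above the counter. Origin in the middle of the plate's underside, z up. A cross rib under x = 4 mm, 14 mm deep, is its rocking point and rests loose in the box. Laid on a flat place it leans on the rib and one end, about 12 degrees off level.
- lid_front (a point): Middle of the top edge of the lid's front end (nearer the robot), the lid's x = -75 mm. It cannot be pressed down. Once tipped it stands about 34 mm above the rim and both 12 mm thick side edges near it are free to be pinched, 58 mm apart; the lid then lifts straight out.
- lid_back (a point): Middle of the top edge of the lid's back end, under the shelf, the lid's x = +75 mm. A round thumb mark 30 mm across is centred 27 mm in front of it.
- lid_press (a point): Point on top of the lid where to press, the lid's x = +40 mm. Pressed anywhere from 12 mm in front of it to 25 mm behind it (1 N is enough; nearer the rib it binds), the lid rocks 28 degrees until its back end meets the stop. This point then has sunk 19 mm and moved 6 mm back; past half of that the lid goes over by itself and stays tipped.
- riser: White wire shelf on U-shaped wire legs at its two sides (y = +-226 mm), fixed. Deck 200 mm deep (x), 460 wide (y), underside 245 and top 253 mm above the counter, wires too close for a finger. Origin on the counter under the deck's middle; front edge at x = -100 mm, 22 to 28 mm behind the middle of the lid; the back end is covered with 145 mm of room above.
- board: Wooden serving board, fixed to the counter, 260 mm long (x), 180 mm wide (y), 18 mm thick, with a short 45 mm wide handle beyond its -x end. Origin on the counter under the middle of the 260 x 180 mm part. It lies to the left or the right of the box.
- books: Two cookbooks stacked flat, 230 x 170 mm, 50 mm high. Bystander. Origin under the middle.
- jar_low: Glass clip-top jar of nuts, 90 mm across, 100 mm high, under the shelf beside the box. Bystander. Origin under the middle.
- jar_top: Glass clip-top jar, 90 mm across, 95 mm high, on the wire shelf. Bystander. Origin under the middle.
- bowl: Small blue bowl, 100 mm across, 45 mm high, on the wire shelf. Bystander. Origin under the middle.
- mill: Dark wooden pepper mill, 72 mm across, 146 mm high, under the shelf on the box's other side. Bystander. Origin under the middle.
- spoon: Wooden spoon, 200 mm long, lying flat in front of the box. Bystander. Origin under the middle.
There are look-alikes about, which are no part of the job. What is shaped like the lid but white is not meant.

How it is judged:
By the outcome, as a careful person would: the job done as asked, in the order asked, and still so for the second after the job is handed in, with the robot touching nothing.
It also fails if it takes over 64 s, if anything falls off the work surface, if the arm or the gripper's body presses on something with over 40 N, if the wrist force passes 120 N, or if a joint passes its speed limit or range.

## Working session

There is one attempt and no reset: what is moved stays moved. The work goes in short steps, Python scripts to look and compute and a shell command to move; the robot and the scene stay as the last step left them, time stands still between calls to the robot, and variables do not carry over. Pictures are saved under pics/ and viewed, at most 10 in all, crops included, and the job is handed in when it is done.

```bash
mkdir -p pics; cat > h.py <<'E'
import numpy as np, cv2
from bench import r, eyes
from scipy.spatial.transform import Rotation as Ro
def cap(n):
    s=r.observe(); p,d=eyes.capture(n); c=eyes.camera_params(n); return s,p,d,c
def cloud(s,d,c):
    K=np.array(c['mtx']); v,u=np.mgrid[:d.shape[0],:d.shape[1]]
    P=np.stack([(u-K[0,2])/K[0,0]*d,(v-K[1,2])/K[1,1]*d,d],-1)
    if 'mount' in c:
        M=np.array(c['mount']); P=P@M[:3,:3].T+M[:3,3]
        return P@Ro.from_euler('xyz',s['eef_rot']).as_matrix().T+np.array(s['position'])
    return (P-np.array(c['t']))@np.array(c['R'])
def save(n,p): cv2.imwrite('pics/'+n,p[...,::-1])
E
python3 - <<'E'
from h import *
for n in ['scene','top']:
    s,p,d,c=cap(n); W=cloud(s,d,c); save(n+'0.png',p); np.save(n+'W.npy',W)
    for q in ['box','lid','lid_front','lid_press','lid_back','board','riser','jar_low','mill','spoon','books']:
        for o in eyes.recognise(q,n)[:3]:
            a,b=map(int,o['pixel']); print(n,q,round(o['p'],2),a,b,W[a,b].round(3))
print(r.observe())
E
```

```text
scene box 0.61 257 276 [0.661 0.065 0.099]
scene box 0.4 242 281 [0.629 0.04  0.101]
scene lid 0.91 160 182 [ 0.716 -0.336  0.026]
scene lid 0.79 243 280 [0.632 0.04  0.097]
scene lid 0.38 304 400 [0.457 0.329 0.016]
scene lid_front 0.86 165 183 [ 0.722 -0.321  0.025]
scene lid_press 0.9 239 280 [0.627 0.032 0.1  ]
scene lid_press 0.65 159 186 [ 0.705 -0.334  0.023]
scene lid_back 0.88 161 183 [ 0.715 -0.333  0.025]
scene lid_back 0.71 244 282 [0.63  0.046 0.101]
scene lid_back 0.44 266 239 [0.754 0.069 0.252]
scene board 0.56 300 400 [0.451 0.321 0.017]
scene riser 0.56 272 238 [0.763 0.078 0.251]
scene riser 0.26 314 267 [0.76  0.187 0.255]
scene jar_low 0.63 210 199 [ 0.762 -0.05   0.347]
scene mill 0.6 229 230 [ 0.717 -0.061  0.101]
scene spoon 0.8 217 371 [0.371 0.099 0.006]
scene spoon 0.74 237 280 [0.625 0.029 0.104]
scene books 0.82 123 264 [ 0.467 -0.288  0.058]
scene books 0.27 210 200 [ 0.761 -0.048  0.349]
top box 0.88 212 238 [0.602 0.061 0.099]
top box 0.16 200 249 [0.631 0.031 0.105]
top lid 0.84 199 245 [0.634 0.041 0.107]
top lid 0.84 169 378 [ 0.721 -0.33   0.024]
t
[... 714 characters left out ...]
445 -0.298  0.054]
{'time': 1.2, 'joint_positions': array([-1.22412064e+00,  8.72194592e-02,  1.37068357e+00,  6.63378841e-07,
        1.68361154e+00, -1.03119411e-01]), 'joint_vel': array([ 0.00027122,  0.00123003, -0.00081781,  0.00017916, -0.0008304 ,
        0.00152916]), 'tau': array([ 5.47802597e-05, -3.40042484e+01, -3.02601743e+01,  7.17743696e-02,
        2.35922617e-02, -1.84919924e-05]), 'position': array([ 0.23912349, -0.49532219,  0.20550358]), 'eef_rot': array([3.14151492e+00, 7.38199530e-06, 4.49795172e-01]), 'force': array([-0.29348367,  0.09776489,  0.34921647]), 'ft_torque': array([ 0.00438389, -0.01354273, -0.01885063]), 'gripper_force': 0.0, 'opening': 0.0938516302037038}
```

View pics/scene0.png

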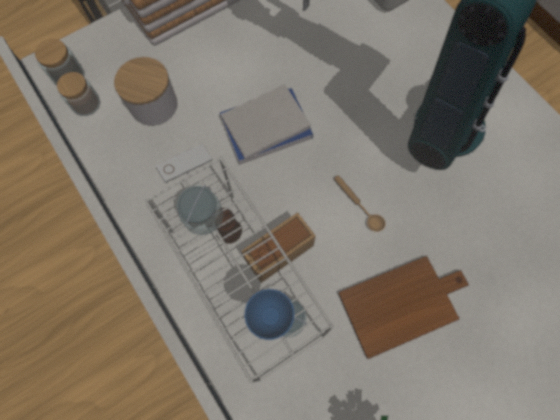

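View pics/top0.png

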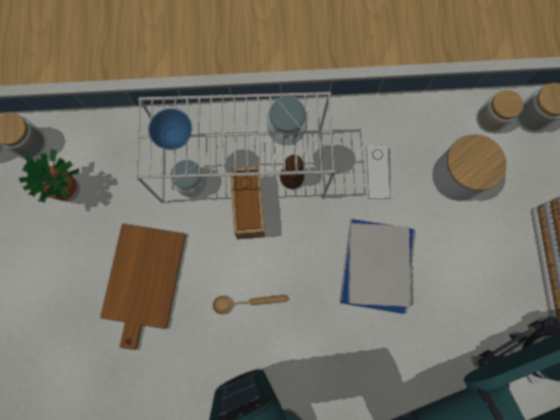

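The scene shows the arm at upper right, with the box and lid around (row 245, col 280) in the scene view and (200, 246) in the top view. The board is at (279, 139) in top. The white look-alike is at (170, 377). Next I'll fit the box and board from the clouds.

```bash
python3 - <<'E'
from h import *
for n in ['top','scene']:
    W=np.load(n+'W.npy'); x,y,z=W[...,0],W[...,1],W[...,2]
    def fit(nm,m):
        m=cv2.morphologyEx(m.astype(np.uint8),cv2.MORPH_OPEN,np.ones((2,2)))>0
        P=W[m]; k,l,st,ce=cv2.connectedComponentsWithStats(m.astype(np.uint8)); i=1+np.argmax(st[1:,4]); P=W[l==i]
        (c,wh,a)=cv2.minAreaRect((P[:,:2]*1000).astype(np.float32)); print(n,nm,len(P),np.round(c,1),np.round(wh,1),round(a,2),P.min(0).round(3),P.max(0).round(3),'z',np.median(P[:,2]).round(4))
    fit('box',(abs(z-.1)<.015)&(x>.5)&(x<.72)&(abs(y-.04)<.07))
    fit('board',(z>.010)&(z<.04)&(x>.25)&(x<.62)&(y>.18)&(y<.5))
    fit('deck',(abs(z-.25)<.015)&(x>.6)&(x<1)&(abs(y-.05)<.4))
    D=W[(abs(z-.25)<.012)&(x>.6)&(x<.75)]
    for a in np.arange(-.2,.3,.1):
        q=D[abs(D[:,1]-a)<.03]; print('edge',a.round(2),np.percentile(q[:,0],[1,5]).round(3) if len(q) else 0)
    for yy in (.0,.02,.04,.06,.08): print(yy,[ (v.round(3)) for v in [x[(abs(z-.1)<.01)&(abs(y-yy)<.006)&(x>.5)&(x<.75)].min()]])
E
```

```text
top box 1671 [530.7  31.4] [381.2  78.1] 1.74 [ 0.341 -0.013 -0.006] [0.722 0.074 1.268] z 0.0996
top board 6905 [400.8 203.4] [448.8 326.3] 78.27 [ 0.267 -0.013 -0.006] [0.604 0.442 1.268] z 0.0179
top deck 596 [653.8 109.6] [510.3 436.7] 62.04 [ 0.341 -0.216 -0.005] [0.759 0.346 1.268] z 0.2481
edge -0.2 [0.651 0.652]
edge -0.1 [0.652 0.653]
edge 0.0 [0.654 0.655]
edge 0.1 [0.657 0.657]
edge 0.2 [0.66  0.661]
0.0 [np.float64(0.549)]
0.02 [np.float64(0.549)]
0.04 [np.float64(0.548)]
0.06 [np.float64(0.548)]
0.08 [np.float64(0.588)]
scene box 1073 [675.3 121.6] [416.7 112. ] 43.61 [ 0.525 -0.025 -0.003] [0.788 0.306 1.232] z 0.0997
scene board 7572 [520.5 319.5] [179.9 527.8] 77.77 [ 0.262  0.218 -0.008] [0.788 0.447 1.232] z 0.0178
scene deck 601 [865.2  38.6] [ 85.5 550. ] 7.37 [ 0.788 -0.24  -0.005] [0.878 0.306 1.232] z 0.2504
edge -0.2 [0.652 0.655]
edge -0.1 [0.652 0.652]
edge 0.0 [0.654 0.655]
edge 0.1 [0.657 0.657]
edge 0.2 [0.659 0.66 ]
0.0 [np.float64(0.55)]
0.02 [np.float64(0.549)]
0.04 [np.float64(0.547)]
0.06 [np.float64(0.547)]
0.08 [np.float64(0.549)]
```

```bash
python3 - <<'E'
from h import *
for n in ['top','scene']:
    W=np.load(n+'W.npy'); x,y,z=W[...,0],W[...,1],W[...,2]
    P=W[(abs(z-.1)<.012)&(x>.54)&(x<.65)&(abs(y-.04)<.06)]
    L=[];
    for a in np.arange(.555,.65,.015):
        q=P[abs(P[:,0]-a)<.0075,1]; L.append((a,*np.percentile(q,[2,98])))
    L=np.array(L); print(n,L.round(3).tolist(),'yaw',[np.degrees(np.polyfit(L[:,0],L[:,i],1)[0]).round(2) for i in (1,2)])
    B=W[(z>.013)&(z<.03)&(x>.3)&(x<.62)&(y>.18)&(y<.5)]
    c,wh,a=cv2.minAreaRect((B[:,:2]*1000).astype(np.float32)); print('board',np.round(c,1),np.round(wh,1),a,cv2.boxPoints((c,wh,a)).round().tolist())
E
```

```text
top [[0.555, -0.003, 0.073], [0.57, -0.002, 0.072], [0.585, -0.002, 0.072], [0.6, -0.001, 0.074], [0.615, -0.001, 0.073], [0.63, 0.0, 0.075], [0.645, -0.0, 0.075]] yaw [np.float64(1.94), np.float64(1.75)]
board [443.1 332. ] [181.4 301.3] 77.65265655517578 [[277.0, 276.0], [571.0, 211.0], [610.0, 388.0], [315.0, 453.0]]
scene [[0.555, -0.002, 0.074], [0.57, -0.0, 0.075], [0.585, -0.001, 0.074], [0.6, -0.0, 0.076], [0.615, 0.001, 0.076], [0.63, 0.001, 0.076], [0.645, 0.001, 0.075]] yaw [np.float64(1.52), np.float64(1.2)]
board [443.4 332.5] [179.7 299.2] 77.80039978027344 [[278.0, 276.0], [571.0, 213.0], [609.0, 389.0], [316.0, 452.0]]
```

```bash
python3 -m pendant '[0.33,0.67,0.24,0,0,-0.53,0,0.33,0.67,0.24,0,0,-0.53,0,0.33,0.67,0.24,0,0,-0.53,0,0.33,0.67,0.24,0,0,-0.53,0,0.33,0.67,0.24,0,0,-0.53,0,0.33,0.67,0.24,0,0,-0.53,0,0.33,0.67,0.24,0,0,-0.53,0,0.33,0.67,0.24,0,0,-0.53,0,0.33,0.67,0.24,0,0,-0.53,0]'
python3 -m pendant '[0.33,0.67,0,0,-0.4,0,0,0.33,0.67,0,0,-0.78,0,0,0.33,0.67,0,0,-0.78,0,0,0.33,0.67,0,0,-0.78,0,0,0.33,0.67,0,0,-0.78,0,0,0.33,0.67,0,0,-0.78,0,0,0.33,0.67,0,0,-0.78,0,0,0.33,0.67,0,0,-0.78,0,0,0.33,0.67,0,0,-0.78,0,0]'
python3 - <<'E'
from h import *
s,p,d,c=cap('wrist'); W=cloud(s,d,c); save('w1.png',p); np.save('w1.npy',W)
print({k:s[k] for k in('time','position','eef_rot','force','opening')}); print(np.round(c['mount'],3))
for q in ['lid','lid_press','lid_back','lid_front','box']:
    for o in eyes.recognise(q,'wrist')[:2]:
        a,b=map(int,o['pixel']); print(q,round(o['p'],2),a,b,W[a,b].round(3))
E
```

```text
time: 1.95
position: [0.3732, -0.2242, 0.3044]
eef_rot: [3.139, -0.005, 0.04]
force: [-0.2, 0.0, -0.8]
opening: 0.0371
gripper_force: 0.0
time: 2.7
position: [0.503, 0.0434, 0.3005]
eef_rot: [3.117, -0.61, 0.048]
force: [-0.4, 0.4, 0.1]
opening: 0.0004
gripper_force: 0.0
{'time': 2.7, 'position': array([0.50303607, 0.04344485, 0.3004848 ]), 'eef_rot': array([ 3.11690745, -0.61030194,  0.04816246]), 'force': array([-0.37028023,  0.43146374,  0.12917821]), 'opening': 0.00035351290725981507}
[[-0.001 -0.962 -0.273  0.079]
 [ 1.    -0.001  0.001  0.001]
 [-0.001 -0.273  0.962 -0.181]
 [ 0.     0.     0.     1.   ]]
lid 0.75 169 528 [ 0.707 -0.324  0.025]
lid 0.69 192 284 [0.625 0.035 0.1  ]
lid_press 0.85 189 281 [0.628 0.039 0.101]
lid_press 0.68 170 533 [ 0.706 -0.332  0.024]
lid_back 0.82 170 531 [ 0.706 -0.329  0.023]
lid_back 0.64 318 513 [ 0.493 -0.246  0.05 ]
lid_front 0.97 169 532 [ 0.706 -0.328  0.026]
lid_front 0.82 189 281 [0.628 0.039 0.101]
box 0.89 180 308 [0.65  0.005 0.081]
box 0.71 140 380 [ 0.698 -0.082  0.104]
```

View pics/w1.png

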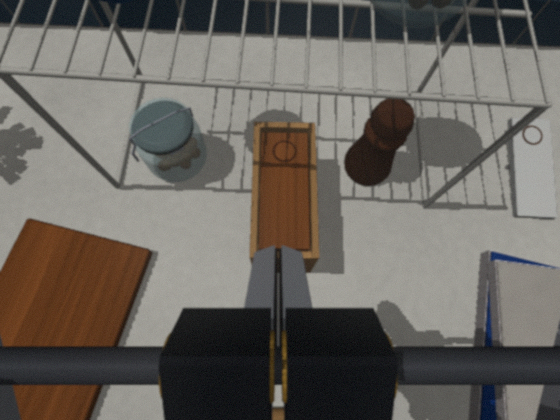

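The wrist view shows the lid in the box (rows 122–255, cols 252–318), with the thumb mark at (151, 284) under the shelf's front wire. The white look-alike is at far right.

```bash
python3 - <<'E'
from h import *
W=np.load('w1.npy')
for a,b in [(151,284),(150,278),(200,284)]: print(W[a,b].round(4))
for row in (140,170,200,230):
    z=W[row,:,2]; m=np.where((abs(z-.1)<.01)&(abs(W[row,:,1]-.04)<.07))[0]; print(row,W[row,m.min()].round(3),W[row,m.max()].round(3))
m=(abs(W[...,2]-.1)<.008)&(abs(W[...,1]-.04)<.05)&(W[...,0]>.54)&(W[...,0]<.78); print(W[m][:,0].max(),W[m][:,0].min())
s=r.observe(); print(s['position'],s['eef_rot'],s['joint_positions'].round(2))
E
```

```text
[0.6786 0.0365 0.1012]
[0.6794 0.0439 0.1016]
[0.6138 0.0348 0.1021]
140 [0.691 0.075 0.103] [ 0.696 -0.002  0.1  ]
170 [0.651 0.074 0.102] [ 0.655 -0.002  0.101]
200 [0.613 0.073 0.101] [ 0.615 -0.003  0.102]
230 [0.576 0.072 0.102] [ 0.579 -0.004  0.101]
0.7219852467367802 0.5452143043006011
[0.50323015 0.0381706  0.30164344] [ 3.11742791 -0.61224778  0.03686145] [-0.06 -0.49  1.78  0.03  1.23  1.48]
```

```bash
python3 -m pendant '[0.24,0,-0.28,0,-0.07,0,0,0.24,0,-0.28,0,-0.07,0,0,0.24,0,-0.28,0,-0.07,0,0,0.24,0,-0.28,0,-0.07,0,0,0.34,0,-0.38,0,-0.07,0,0,0.44,0,-0.46,0,-0.07,0,0,0.44,0,-0.46,0,-0.07,0,0,0.44,0,-0.46,0,-0.07,0,0]'
python3 -c "
from h import *
for i in range(3): eyes.capture('scene')
s=r.observe();print(s['position'],s['eef_rot'],s['force'])"
```

```text
time: 3.67
position: [0.6787, 0.0377, 0.1104]
eef_rot: [3.116, -0.657, 0.038]
force: [-0.8, -0.5, -1.1]
opening: 0.0006
gripper_force: 0.0
[0.67923088 0.03896895 0.11819557] [ 3.11494675 -0.66762589  0.0404063 ] [ 0.13832922  0.39473525 -0.04439907]
```

```bash
python3 -m pendant '[0,0,-0.015,0,0,0,0,0,0,-0.03,0,0,0,0,0,0,-0.04,0,0,0,0,0.005,0,-0.05,0,0,0,0,0.01,0,-0.06,0,0,0,0,0.01,0,-0.066,0,0,0,0,0.01,0,-0.07,0,0,0,0,0.01,0,-0.07,0,0,0,0,0.01,0,-0.07,0,0,0,0]'
python3 - <<'E'
from h import *
s,p,d,c=cap('wrist'); W=cloud(s,d,c); save('w2.png',p)
print(s['position'],s['eef_rot'],s['force'])
E
```

```text
time: 4.57
position: [0.6831, 0.0408, 0.0894]
eef_rot: [3.115, -0.667, 0.043]
force: [-0.3, 0.1, 0.5]
opening: 0.0006
gripper_force: 0.0
[0.68314689 0.04078008 0.08939596] [ 3.11509036 -0.66700045  0.04282324] [-0.2779677   0.11395326  0.46922922]
```

View pics/w2.png

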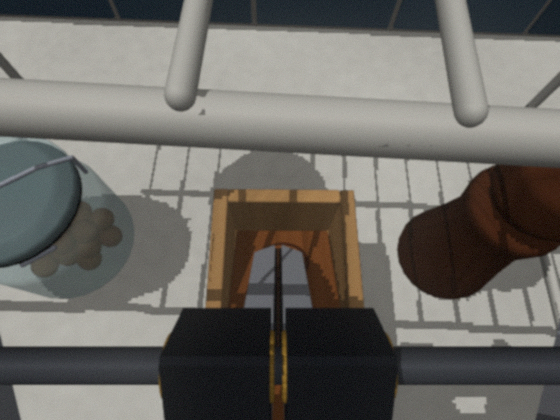

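The wrist view shows the lid's back end sunk, with a gap at the back wall (around row 235). The force is near zero, so it has gone over. I'll retreat, open the gripper and look.

```bash
python3 -m pendant '[0,0,0.08,0,0,0,0,-0.1,0,0.14,0,0,0,0,-0.2,0,0.24,0,0,0,0,-0.3,0,0.33,0,0.16,0,0,-0.41,0,0.4,0.02,0.32,0,0.5,-0.41,0,0.4,0.02,0.48,0,1,-0.41,0,0.4,0.02,0.64,0,1,-0.41,0,0.4,0.02,0.84,0,1,-0.41,0,0.4,0.02,0.84,0,1,-0.41,0,0.4,0.02,0.84,0,1]'
python3 - <<'E'
from h import *
for i in range(3): eyes.capture('scene')
s,p,d,c=cap('wrist'); W=cloud(s,d,c); save('w3.png',p); np.save('w3.npy',W)
print(s['position'],s['eef_rot'],s['force'],s['opening'],s['time'])
x,y,z=W[...,0],W[...,1],W[...,2]
m=(z>.104)&(z<.145)&(x>.54)&(x<.68)&(abs(y-.037)<.05); P=W[m]
print(len(P),P.min(0),P.max(0))
for a in np.arange(.565,.64,.01):
    q=P[abs(P[:,0]-a)<.005]
    if len(q): print(a.round(3),np.median(q[:,2]).round(4),np.percentile(q[:,1],[2,98]).round(4))
E
```

```text
time: 5.45
position: [0.522, 0.0404, 0.2478]
eef_rot: [-3.127, -0.004, 0.028]
force: [-0.4, 0.2, -0.7]
opening: 0.0371
gripper_force: 0.0
[0.51889632 0.04075171 0.24887802] [-3.1272855  -0.00855026  0.02855672] [-0.48593434 -0.027225    0.41135658] 0.048971846167223894 5.6
5472 [0.57201687 0.00556632 0.10401235] [0.63855654 0.06445603 0.13641451]
0.575 0.1333 [0.0067 0.0617]
0.585 0.1313 [0.0068 0.062 ]
0.595 0.126 [0.0069 0.0624]
0.605 0.1205 [0.0069 0.0623]
0.615 0.1152 [0.0077 0.0626]
0.625 0.1099 [0.0078 0.0632]
0.635 0.1056 [0.0079 0.0628]
```

View pics/w3.png

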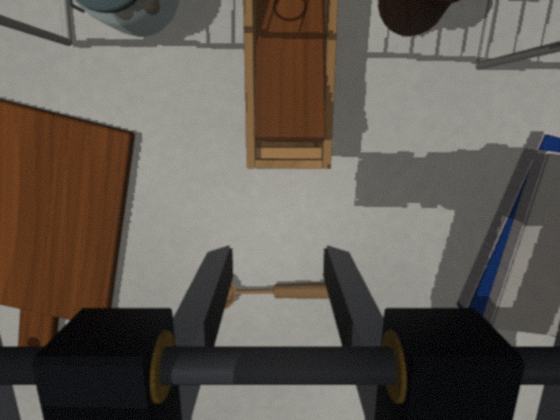

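The wrist view shows the lid tipped, its front end raised (front edge at row 138, cols 255–328) and the fingers still opening. Now I'll go above it and down for the grip.

```bash
python3 -m pendant '[0.1825,-0.0145,0,-0.018,0,0,1,0.1825,-0.0145,-0.1,-0.018,0,0,1,0.1825,-0.0145,-0.18,-0.018,0,0,1,0.1825,-0.0145,-0.24,-0.018,0,0,1,0.1825,-0.0145,-0.28,-0.018,0,0,1,0.1825,-0.0145,-0.28,-0.018,0,0,1]'
python3 -c "
from h import *
for i in range(2): eyes.capture('scene')
s=r.observe();print(s['position'],s['eef_rot'],s['force'],s['opening'])"
```

```text
time: 6.15
position: [0.5883, 0.0351, 0.1331]
eef_rot: [-3.141, -0.0, 0.029]
force: [-0.5, 0.3, -0.2]
opening: 0.0925
gripper_force: 0.0
[0.59126402 0.03497391 0.13839426] [-3.1415517  -0.00897441  0.02865422] [ 0.70537752 -0.29736644  0.23460094] 0.09392463551406444
```

Next: down 27 mm, then close.

```bash
python3 -m pendant '[0.002,0,-0.03,0,0,0,1,0.002,0,-0.055,0,0,0,1,0.002,0,-0.068,0,0,0,1,0.002,0,-0.068,0,0,0,1,0.002,0,-0.068,0,0,0,0.6,0.002,0,-0.068,0,0,0,0.3,0.002,0,-0.068,0,0,0,0,0.002,0,-0.068,0,0,0,0,0.002,0,-0.068,0,0,0,0,0.002,0,-0.068,0,0,0,0]'
python3 -c "
from h import *
for i in range(2): eyes.capture('scene')
s=r.observe();print(s['position'],s['eef_rot'],s['force'],s['opening'],s['gripper_force'])"
```

```text
time: 7.08
position: [0.5931, 0.0349, 0.1106]
eef_rot: [-3.141, -0.008, 0.029]
force: [-0.1, -0.3, -0.1]
opening: 0.0576
gripper_force: 30.4
[0.59306297 0.03491802 0.11052832] [-3.14150659 -0.00826882  0.0286163 ] [-0.24366352 -0.00459682  1.36392101] 0.057668986861298906 29.99916046857834
```

```bash
python3 -m pendant '[0,0,0.03,0,0,0,0,0,0,0.06,0,0,0,0,0,0,0.1,0,0,0,0,0,0,0.14,0,0,0,0,0,0,0.18,0,0,0,0,-0.08,0,0.18,0,0,0,0,-0.17,0,0.18,0,0,0,0,-0.26,0,0.2,0,0,0,0,-0.35,0,0.24,0,0,0,0,-0.4,0,0.26,0,0,0,0]'
python3 - <<'E'
from h import *
for i in range(2): eyes.capture('scene')
s,p,d,c=cap('wrist'); W=cloud(s,d,c); save('w4.png',p); np.save('w4.npy',W)
print(s['position'],s['eef_rot'],s['force'],s['opening'],s['time'])
x,y,z=W[...,0],W[...,1],W[...,2]
M=(abs(y-.037)<.02)&(x<.62)&(z>.11)&(z<.3)
for a in np.arange(.42,.60,.015):
    q=W[M&(abs(x-a)<.005)]
    if len(q): print(a.round(3),np.median(q[:,2]).round(4),len(q))
E
```

```text
time: 8.02
position: [0.4306, 0.035, 0.2173]
eef_rot: [3.141, -0.011, 0.029]
force: [0.4, 0.5, -0.5]
opening: 0.0579
gripper_force: 30.0
[0.43221108 0.03498931 0.21856894] [ 3.14107933 -0.01537164  0.0287338 ] [ 0.82637873  0.30527206 -0.79470723] 0.057730351658934455 8.1167
0.42 0.2408 1646
0.435 0.2334 1799
0.45 0.2255 1704
0.465 0.2177 1597
0.48 0.2098 1511
0.495 0.202 1424
0.51 0.1942 1345
0.525 0.1868 1269
0.54 0.1784 1202
```

View pics/w4.png

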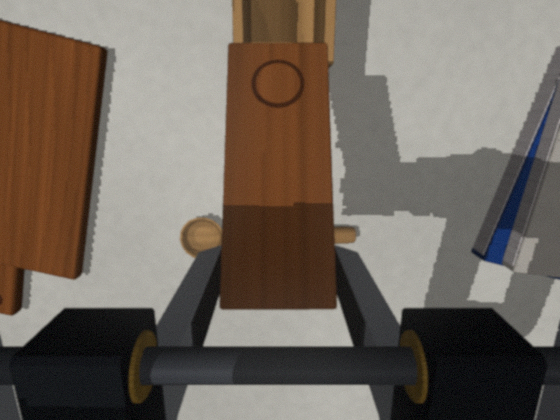

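The lid is held squarely (rows 42–308, cols 222–335), with its front end up at 27.5°. I'll carry it over the board (yaw -14°), then pitch it until the front is about 6° down, so it will settle with rib and front end on the board.

```bash
python3 -m pendant '[-0.01,0.08,0,0,0,-0.05,0,-0.02,0.17,0,0,0,-0.1,0,-0.03,0.26,0,0,0,-0.2,0,-0.04,0.35,0,0,0,-0.31,0,-0.045,0.44,0,0,0,-0.31,0,-0.045,0.53,0,0,0,-0.31,0,-0.045,0.61,0,0,0,-0.31,0,-0.045,0.69,0,0,0,-0.31,0,-0.045,0.76,0,0,0,-0.31,0,-0.045,0.76,0,0,0,-0.31,0]'
python3 -m pendant '[0,0,0,0.02,-0.1,0,0,0,0,0,0.04,-0.2,0,0,0,0,0,0.07,-0.3,0,0,0,0,0,0.1,-0.4,0,0,0,0,0,0.12,-0.5,0,0,0,0,0,0.14,-0.6,0,0,0,0,0,-0.16,-0.73,0,0,0,0,0,-0.16,-0.73,0,0,0,0,0,-0.16,-0.73,0,0]'
```

```text
time: 9.0
position: [0.4151, 0.3439, 0.2125]
eef_rot: [-3.14, -0.005, -0.21]
force: [-0.6, -1.5, -1.1]
opening: 0.0579
gripper_force: 30.0
time: 9.75
position: [0.4395, 0.3116, 0.2291]
eef_rot: [3.135, -0.556, -0.155]
force: [-0.1, 0.2, -0.5]
opening: 0.0576
gripper_force: 30.0
```

```bash
python3 - <<'E'
from h import *
for i in range(4): eyes.capture('scene')
s,p,d,c=cap('wrist'); W=cloud(s,d,c); save('w5.png',p); np.save('w5.npy',W)
print(s['position'],s['eef_rot'],s['force'],s['opening'],s['time'],s['joint_positions'])
P=W[(W[...,2]>.17)&(W[...,2]<.32)&(W[...,0]>.38)&(W[...,0]<.62)&(W[...,1]>.2)&(W[...,1]<.45)]
A=np.c_[P[:,:2],np.ones(len(P))]
for i in range(5):
    k=np.linalg.lstsq(A,P[:,2],rcond=None)[0]; e=abs(A@k-P[:,2]); g=e<max(.004,np.median(e)); A,P=A[g],P[g]
n=np.array([-k[0],-k[1],1]);n/=np.linalg.norm(n); print('n',n,len(P),P.min(0),P.max(0))
R=Ro.from_euler('xyz',s['eef_rot']).as_matrix(); print('TCP above top plane',n@(s['position']-P.mean(0)))
print(cv2.minAreaRect((P[:,:2]*1000).astype(np.float32)))
E
```

```text
[0.43914557 0.31155897 0.22923239] [ 3.14069484 -0.553147   -0.16024476] [ 0.53400536  0.5511472  -0.45911911] 0.05768530727593655 9.95 [ 0.79186765 -0.18328387  1.68606723 -0.45785755  1.32282918  2.56556057]
n [-0.00437121 -0.01747512  0.99983774] 8853 [0.42423183 0.26788861 0.24507962] [0.55800899 0.32994371 0.25158503]
TCP above top plane -0.018824493170624818
((491.0202941894531, 299.4703369140625), (60.83440017700195, 132.41775512695312), 88.02421569824219)
```

View pics/w5.png

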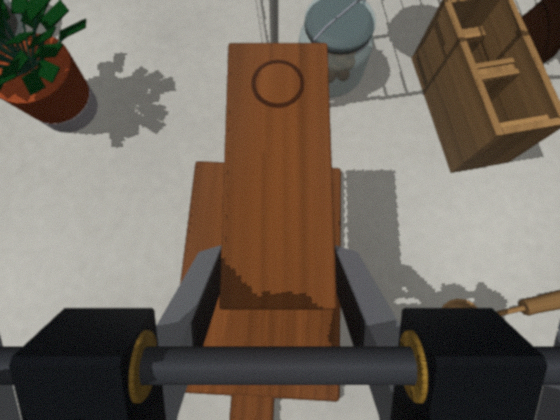

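The lid is held level over the board, but joint 6 has reached its limit, so the commanded pose wasn't attained. I'll turn the yaw back by 12°.

```bash
python3 -m pendant '[0,-0.028,0,0,0,0.1,0,0,-0.028,0,0,0,0.2,0,0,-0.028,0,0,0,0.27,0,0,-0.028,0,0,0,0.27,0,0,-0.028,0,0,0,0.27,0]'
python3 - <<'E'
from h import *
for i in range(4): eyes.capture('scene')
s,p,d,c=cap('wrist'); W=cloud(s,d,c)
print(s['position'],s['eef_rot'],s['force'],s['opening'],s['time'],s['joint_positions'])
P=W[(W[...,2]>.17)&(W[...,2]<.32)&(W[...,0]>.38)&(W[...,0]<.62)&(W[...,1]>.2)&(W[...,1]<.45)]
A=np.c_[P[:,:2],np.ones(len(P))]
for i in range(5):
    k=np.linalg.lstsq(A,P[:,2],rcond=None)[0]; e=abs(A@k-P[:,2]); g=e<max(.004,np.median(e)); A,P=A[g],P[g]
n=np.array([-k[0],-k[1],1]);n/=np.linalg.norm(n); print('n',n,len(P),P.min(0),P.max(0))
print('TCP above top plane',n@(s['position']-P.mean(0)))
print(cv2.minAreaRect((P[:,:2]*1000).astype(np.float32)), 'ztop at board centre x', k@[.464,.328,1])
E
```

```text
time: 10.42
position: [0.4391, 0.2993, 0.2299]
eef_rot: [3.141, -0.555, 0.049]
force: [0.2, -0.3, 0.1]
opening: 0.0577
gripper_force: 30.0
[0.43892454 0.30038983 0.22949574] [ 3.13943181 -0.55436597  0.0527736 ] [ 0.21584837  0.1292475  -0.71858993] 0.05814676770854097 10.6167 [ 0.70597691 -0.27961762  1.76272903 -0.34914157  1.22317     2.27142639]
n [0.00842512 0.00262701 0.99996106] 8744 [0.47345812 0.27355478 0.24572332] [0.54151267 0.33385722 0.25110549]
TCP above top plane -0.019517225436045456
((507.0008544921875, 303.2774353027344), (65.9754867553711, 58.18402099609375), 3.0982086658477783) ztop at board centre x 0.24888960070876615
```

```bash
python3 -m pendant '[-0.065,0.064,0,0,-0.03,0,0,-0.065,0.064,-0.09,0,-0.03,0,0,-0.065,0.064,-0.18,0,-0.03,0,0,-0.065,0.064,-0.26,0,-0.03,0,0,-0.065,0.064,-0.34,0,-0.03,0,0,-0.065,0.064,-0.4,0,-0.03,0,0,-0.065,0.064,-0.44,0,-0.03,0,0,-0.065,0.064,-0.46,0,-0.03,0,0,-0.065,0.064,-0.46,0,-0.03,0,0]'
python3 - <<'E'
from h import *
for i in range(3): eyes.capture('scene')
s,p,d,c=cap('wrist'); W=cloud(s,d,c); save('w6.png',p)
print(s['position'],s['eef_rot'],s['force'],s['opening'],s['time'],s['joint_positions'][5])
m=(W[...,2]>.05)&(W[...,2]<.09)&(W[...,0]>.38)&(W[...,0]<.60)&(abs(W[...,1]-.328)<.04)
P=W[m]; A=np.c_[P[:,:2],np.ones(len(P))]
for i in range(5):
    k=np.linalg.lstsq(A,P[:,2],rcond=None)[0]; e=abs(A@k-P[:,2]); g=e<max(.004,np.median(e)); A,P=A[g],P[g]
print('k',k[:2],P.min(0),P.max(0),len(P),'top at tcp',k@[*s['position'][:2],1],'at centre',k@[.463,.328,1])
b=(W[...,2]>.008)&(W[...,2]<.03)&(W[...,0]<.57)&(abs(W[...,1]-.328)<.07); print('board z',np.median(W[b][:,2]))
E
```

```text
time: 11.42
position: [0.4145, 0.3219, 0.0452]
eef_rot: [3.137, -0.569, 0.06]
force: [-1.3, 0.1, -1.0]
opening: 0.0577
gripper_force: 30.0
[0.41636148 0.32393545 0.04949836] [-3.1408402  -0.57510902  0.05721662] [-0.22024128  0.11860701 -0.1141821 ] 0.05793720618525832 11.5667 2.565829429689477
k [0.07725996 0.00538773] [0.38863751 0.28803351 0.06098487] [0.54043466 0.36376379 0.07549013] 29046 top at tcp 0.06467903006087694 at centre 0.06830421941256383
board z 0.018895596288464166
```

View pics/w6.png

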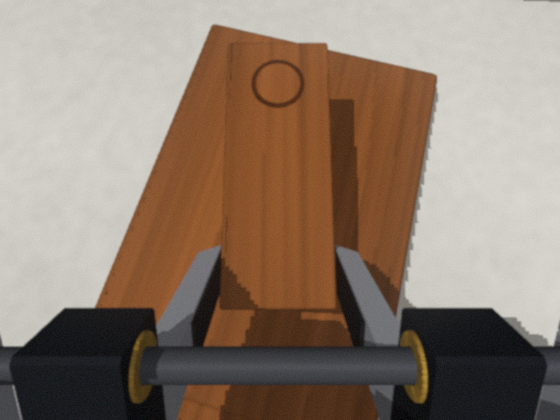

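The wrist view shows the lid over the board (rows 42–310, cols 222–338), well inside its outline. Joint 6 is at its limit again, so I'll add some yaw and then lower the last 24 mm.

```bash
python3 -m pendant '[0,0,0,0,0,0.06,0,0,0,0,0,0,0.12,0,0,0,-0.02,0,0,0.12,0,0,0,-0.035,0,0,0.12,0,0,0,-0.045,0,0,0.12,0,0,0,-0.045,0,0,0.12,0]'
python3 - <<'E'
from h import *
for i in range(3): eyes.capture('scene')
s,p,d,c=cap('wrist'); W=cloud(s,d,c)
print(s['position'],s['eef_rot'],s['force'],s['opening'],s['time'],s['joint_positions'][5])
m=(W[...,2]>.033)&(W[...,2]<.08)&(W[...,0]>.38)&(W[...,0]<.60)&(abs(W[...,1]-.328)<.04)
P=W[m]; A=np.c_[P[:,:2],np.ones(len(P))]
for i in range(5):
    k=np.linalg.lstsq(A,P[:,2],rcond=None)[0]; e=abs(A@k-P[:,2]); g=e<max(.004,np.median(e)); A,P=A[g],P[g]
print('k',k[:2],P.min(0),P.max(0),len(P),'top at tcp',k@[*s['position'][:2],1],'rib',k@[.4685,.328,1]-.026)
E
```

```text
time: 12.12
position: [0.4147, 0.3224, 0.0281]
eef_rot: [3.138, -0.571, 0.153]
force: [-0.3, -0.3, -0.6]
opening: 0.0574
gripper_force: 30.0
[0.41537481 0.32311502 0.02951249] [ 3.13973291 -0.57255686  0.15298594] [ 0.22789571  0.00943973 -1.11104177] 0.057816495808083165 12.2667 2.4417653735107634
k [0.07123236 0.0116592 ] [0.38903194 0.28813177 0.04280133] [0.5408378  0.36798934 0.05510249] 24488 top at tcp 0.04489530928120374 rib 0.022736497370168546
```

```bash
python3 -m pendant '[0,0,-0.004,0,0,0,0,0,0,-0.008,0,0,0,0,0,0,-0.011,0,0,0,0,0,0,-0.011,0,0,0,0,0,0,-0.011,0,0,0,0]'
python3 -c "
from h import *
for i in range(3):
  eyes.capture('scene');s=r.observe();print(s['position'],s['force'],s['ft_torque'])"
```

```text
time: 12.73
position: [0.4156, 0.323, 0.0255]
eef_rot: [3.14, -0.573, 0.153]
force: [-0.2, 0.5, -0.1]
opening: 0.0575
gripper_force: 30.0
[0.41558537 0.32303948 0.02552002] [-0.26655894 -0.115457   -0.23141434] [-0.02246892  0.19997615 -0.00654981]
[0.41556659 0.32303398 0.02551634] [ 0.08866527  0.66937557 -0.93896024] [ 0.04170726  0.27298033 -0.04872474]
[0.41558102 0.32303027 0.02551388] [-0.46110964  0.30235083  0.46000682] [0.00990542 0.19689609 0.03224436]
```

Not clearly touching yet; a touch further down.

```bash
python3 -m pendant '[0,0,-0.002,0,0,0,0,0,0,-0.004,0,0,0,0,0,0,-0.006,0,0,0,0,0,0,-0.006,0,0,0,0,0,0,-0.006,0,0,0,0]'
python3 - <<'E'
from h import *
f=[]
for i in range(4):
  s,p,d,c=cap('wrist'); f.append(s['force'])
print(s['position'],np.mean(f,0)); W=cloud(s,d,c)
m=(W[...,2]>.033)&(W[...,2]<.08)&(W[...,0]>.38)&(W[...,0]<.60)&(abs(W[...,1]-.328)<.04)
P=W[m]; A=np.c_[P[:,:2],np.ones(len(P))]
for i in range(5):
    k=np.linalg.lstsq(A,P[:,2],rcond=None)[0]; e=abs(A@k-P[:,2]); g=e<max(.004,np.median(e)); A,P=A[g],P[g]
print('k',k[:2],'rib',k@[.4685,.328,1]-.026)
E
```

```text
time: 13.3
position: [0.416, 0.3234, 0.0239]
eef_rot: [3.141, -0.575, 0.152]
force: [-1.9, -1.5, 5.4]
opening: 0.0574
gripper_force: 30.0
[0.41593121 0.3233653  0.02379528] [-2.75345385 -1.44504749  5.36454073]
k [0.09780345 0.01693961] rib 0.01883142909058109
```

The rib is on the board (5 N of force). Now I'll open gently and back off along the tool axis.

```bash
python3 -m pendant '[0,0,0,0,0,0,0.65,0,0,0,0,0,0,0.72,0,0,0.002,0,0,0,0.85,0,0,0.002,0,0,0,0.95,0,0,0.002,0,0,0,0.95,0,0,0.002,0,0,0,0.95,0,0,0.002,0,0,0,0.95]'
python3 -c "
from h import *
s=r.observe();print(s['position'],s['force'],s['opening'])"
python3 -m pendant '[-0.02,0,0.03,0,0,0,0.95,-0.05,0,0.07,0,0,0,0.95,-0.09,0,0.13,0,0,0,0.95,-0.14,0,0.2,0,0,0,0.95,-0.2,0,0.3,0,0,0,0.95,-0.24,0,0.38,0,0,0,0.95,-0.24,0,0.38,0,0,0,0.95]'
python3 - <<'E'
from h import *
for i in range(3): eyes.capture('top')
s,p,d,c=cap('wrist'); W=cloud(s,d,c); save('w7.png',p)
s2,p2,d2,c2=cap('scene'); save('s7.png',p2)
cv2.imwrite('pics/both7.png',cv2.resize(np.hstack([p,p2])[...,::-1],(800,300)))
m=(W[...,2]>.026)&(W[...,2]<.08)&(W[...,0]>.36)&(W[...,0]<.60)&(abs(W[...,1]-.328)<.06)
P=W[m]; print(P.min(0),P.max(0),len(P)); print(cv2.minAreaRect((P[:,:2]*1000).astype(np.float32)))
print(np.polyfit(P[:,0],P[:,2],1), r.observe()['time'])
E
```

```text
time: 14.08
position: [0.4152, 0.3227, 0.0232]
eef_rot: [3.14, -0.572, 0.153]
force: [-0.2, 0.5, 0.4]
opening: 0.0889
gripper_force: 0.1
[0.41518237 0.322673   0.02323633] [-0.2241145   0.49247539  0.37133365] 0.08892880374861496
time: 14.67
position: [0.3198, 0.3266, 0.1854]
eef_rot: [-3.13, -0.584, 0.149]
force: [1.5, 0.6, 1.7]
opening: 0.0895
gripper_force: 0.0
[0.385066   0.2902236  0.02605164] [0.53765368 0.36860515 0.05785669] 8160
((461.40557861328125, 329.6614990234375), (146.88604736328125, 58.10730743408203), 8.713700294494629)
[ 0.18004343 -0.03934166] 14.9167
```

View pics/both7.png

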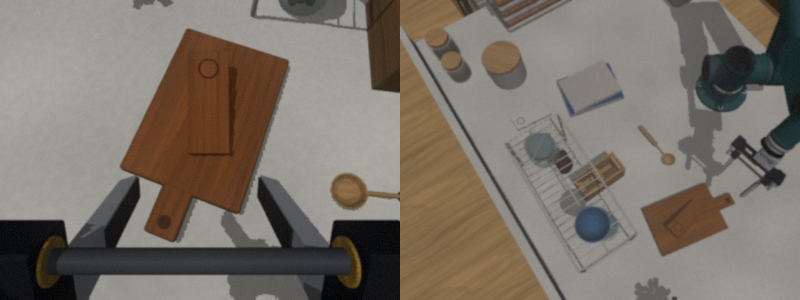

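The lid lies on the board, thumb mark up, centred at (0.461, 0.330) and leaning about 10°. Nothing else has moved and the gripper is clear.

```bash
python3 -c "
from bench import r
print(r.close_job())"
```

```text
the job is handed in; nothing more can be done
None
```

The lid was tipped by pressing its back end, drawn out from under the shelf and laid right way up in the middle of the serving board. Nothing else moved in the pictures, and the job was handed in after about 15 s of robot time.

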